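Restock a tea tin through a sprung gate

TASK

Push the tray's self-closing gate open with one finger and, while that finger holds it open, push the small tea tin through with the other finger, sliding it upright along the tray floor until it is clear of the gate's swing. Then withdraw so that the gate shuts fully behind the tin. Do not pinch or lift the tin, do not force the gate open with the tin or let the gate strike it, and leave the tall canisters and the cup alone.

Things in the scene. Friction and masses are not known exactly. Their poses are not given: they have to be found in the camera images.
- tray: Low dark steel tray with brass walls, fixed to the counter, open from above, place and yaw vary. Origin: on the counter, in the shut gate's plane. +x is the way through the gate, +y the hinge side, z up. Floor plate x -205 to 225 mm, y -81 to 96 mm, top 6 mm above the counter. Walls are 6 mm thick, tops 34 mm above the counter. Before the gate (x < 0) there is no wall but the rail.
- rail (a point): Rail, the low wall on the tray's -y side along its whole length: this point lies on its inner face (tray y = -72 mm) at the top, at x = 0.
- pen (a point): Point on the floor of the pen behind the gate, at tray x = 110, y = 12 mm. The pen's side wall has its inner face at tray y = +89 mm (from x = 0), its end wall at x = +219 mm.
- gate (a joint): Opening angle of the gate, rad: 0 shut, up to 1.6. It swings only to the tray's +x, into the pen. An upright steel plate 6 mm thick, 8 to 60 mm above the counter; shut, it reaches from the hinge (tray y = +82 mm) to y = -60 mm; its free edge sweeps a 142 mm radius. A spring shuts it: 0.16 N m when shut, plus 0.13 N m per rad; damping 0.06 N m s/rad.
- gate_edge (a point): Middle of the gate's free edge, 35 mm above the counter, 142 mm from the hinge line.
- gate_hinge (a point): Point on the gate's upright hinge line, 35 mm above the counter, at tray x = 0, y = +82 mm. A hinge post 13 mm thick with a ball on top stands there, 78 mm above the counter in all.
- tin_center (a point): Centre of the small tea tin, 22 mm above its foot: upright cream cylinder 54 mm in diameter, 44 mm tall, plus a black knob 15 mm wide whose top is 17 mm higher; about 150 g. It stands loose on the tray floor before the gate, its centre 80 to 135 mm from the gate's plane, its side 9 to 32 mm off the rail. z is its upright axis.
- canister_a_center (a point): Bystander: tall cream canister 90 mm in diameter, 125 mm tall plus a black knob to 147 mm, loose on the counter near an end of the tray; this point is 62 mm up.
- canister_b_center (a point): Bystander: the same kind of tall canister, near the other end of the tray; this point is 62 mm up.
- cup: Bystander: white open cup 72 mm wide and 60 mm tall, loose on the counter near the pen end of the tray; origin at the centre of its foot.
There are look-alikes about, which are no part of the job. Leave any red or yellow look-alike of the part that bears tin_center alone.

How it is judged:
By the outcome, as a careful person would: the job done as asked, in the order asked, and still so for the second after the job is handed in, with the robot touching nothing.
It also fails if it takes over 51 s, if anything falls off the work surface, if the arm or the gripper's body presses on something with over 40 N, if the wrist force passes 120 N, or if a joint passes its speed limit or range.

ROBOT

A 6-joint arm with a two-finger parallel gripper is mounted at the origin on the work surface. World frame = base frame: x ahead of the robot, y to its left, z up, the work surface at z = 0. Lengths are in mm, angles in rad, forces in N, time in s.
With the tool pointing down it reaches from about 250 to 725 mm from the base axis. Payload 9.7 kg.
Tool frame: the origin (TCP) lies at the very end of the fingers, on their centre line; the grasp point (between the pads) lies 19 mm behind it (arm.grip_depth is the distance from the TCP to the grasp point, in mm); z points along the fingers, y is the line along which they close (so a half turn about z gives the same grasp; the last joint's range is limited). The gripper opens to 85 mm and grips with 20 to 120 N. Pads are 22 mm wide; open, the fingers measure 114 mm over their backs; the gripper's body (76 mm by 85 mm) begins 54 mm behind the grasp point. The pads swing forward as they close: fully open they stand 13 mm farther back than shut.
Start: joints at [1.243, 0.087, 0.176, 1.66, 0, 1.571], TCP at [177.076, 520.712, 231.284] pointing down, gripper open.
Joint ranges: [-3.13, 3.13], [-0.85, 1.81], [-1.15, 1.24], [-2.2, 2.28], [-1.44, 1.52], [-3.14, 3.14]. Speed limits (rad/s): [2.22, 2.22, 2.57, 3.14, 3.14, 3.14].

INTERFACE

Orientations are given as a unit quaternion [x, y, z, w].
In Python, from rig import monitor, imaging, order, arm gives the robot as it stands. The module is installed in compiled form; this text tells all that it offers.
- The arm moves only by the tool jog_arm, never from a script. Its argument "targets" is a list of rows, each an object of numbers: "tx", "ty", "tz": the shift along the tool's x, y, z in mm; "ax", "ay", "az": the turn, a rotation vector about the tool's x, y, z in rad; "fingers": the gripper's target within -1 to 1 (fully open at 1, half-way at 0, shut at -1). In form: [{"tx": .., "ty": .., "tz": .., "ax": .., "ay": .., "az": .., "fingers": ..}, ...]. A call has 1 to 8 rows; each row is the pose to reach, as a shift and turn from the pose commanded when the call began, along the tool's axes at that moment; what a row does not reach only later rows make up. A row lasts 1/12 s, in which the tool goes at most 41.7 mm and 7.16 degrees, less where a joint would pass 70% of its speed; a pose out of reach is approached as far as the arm can. A call with a gripper value outside its range is refused whole. The fingers move at their own pace and stop on an object; "grip_force" is the grip in N (left out, the last holds). Time passes only in rows, so rows that repeat a pose let the fingers close. It gives the time, the measured TCP pose, the force, the opening and the grip force at its end, in the units of the state.
- monitor.get_obs(): the state, without advancing time (a new reading comes with each control period).
- imaging.capture(name): name is "scene" or "top"; returns a dict with "pixels" (420x560x3 uint8, blue, green, red), "z_map" (420x560 float32, mm along the optical axis (not along the pixel's ray), 0 where there is no reading), "intrinsics" (3x3 intrinsics, pixels), "dist" ([k1, k2, p1, p2, k3] as OpenCV has them; the pictures are not rectified), "world_to_cam" (4x4, takes a point from world to camera coordinates). Camera axes: x right, y down, z forward; pixel columns grow to the right and rows downward; lengths in mm; the calibration is good to about 2 mm. A picture is of the moment at which its call begins.
- order.sign_off(): hands the job in; it is judged then, once.
The state is a dict: "t": time; "joint_positions": joint angles; "qd": joint speeds; "tau": joint torques, N m; "tcp_pos": TCP position; "tcp_rot": TCP orientation; "force": force on the tool from outside, world axes, zero at the start; "moment": the same for the moment, N m; "opening": opening from 0.0 (shut) to 1.0 (fully open); "grasp_force": force on a finger pad.
Only numpy, scipy, OpenCV 4.12 (cv2) and the standard library are available. Lean on these libraries where they do the work, as an engineer would, in place of code of your own. Each camera call takes 0.05 s, during which the arm holds its last target. There are 200 camera calls.

## Working session

There is one attempt and no reset: what is moved stays moved. The work goes in short steps, Python scripts to look and compute and a tool call to move; the robot and the scene stay as the last step left them, time stands still between calls to the robot, and variables do not carry over. Pictures are saved under pics/ and viewed, at most 10 in all, crops included, and the job is handed in when it is done.

Besides the shell and the picture viewer there is one more tool, called after "Call:" in YAML: its name, and indented under it one key for each argument. jog_arm: Moves the arm, as the interface text tells. Its arguments: {"type":"object","properties":{"targets":{"type":"array"},"grip_force":{"type":"number"}},"required":["targets"]}

```bash
mkdir -p pics
cat > h.py <<'E'
import numpy as np, cv2
from rig import monitor, imaging, order, arm
def ray(c,u,v):
    p=cv2.undistortPoints(np.array([[[u,v]]],float),c['intrinsics'],np.array(c['dist']))[0,0]
    T=np.array(c['world_to_cam']);R=T[:3,:3];o=-R.T@T[:3,3]
    return o,R.T@np.array([p[0],p[1],1.])
def onplane(c,u,v,z):
    o,d=ray(c,u,v);return o+d*(z-o[2])/d[2]
def world(c):
    z=c['z_map'];h,w=z.shape
    uv=np.stack(np.meshgrid(np.arange(w),np.arange(h)),-1).reshape(-1,1,2).astype(float)
    p=cv2.undistortPoints(uv,c['intrinsics'],np.array(c['dist']))[:,0]
    P=np.c_[p,np.ones(len(p))]*z.reshape(-1,1)
    T=np.array(c['world_to_cam']);return ((P-T[:3,3])@T[:3,:3]).reshape(h,w,3)
E
python3 - <<'E'
from h import *
for n in('scene','top'):
    c=imaging.capture(n);cv2.imwrite(f'pics/{n}0.png',c['pixels'])
    T=np.array(c['world_to_cam']);print(n,-T[:3,:3].T@T[:3,3],T[2,:3])
o=monitor.get_obs();print(o)
E
```

```text
scene [1136.55309148  178.57425729  862.16730237] [-0.56293662 -0.16652836 -0.80954967]
top [ 325.94892572  -10.79708215 1417.69924375] [ 0.18935115  0.00497111 -0.98189685]
{'t': 0.1, 'joint_positions': array([ 1.24303451e+00,  8.74358277e-02,  1.75209144e-01,  1.65979940e+00,
       -2.38073613e-05,  1.57076976e+00]), 'qd': array([-5.83314059e-04, -1.05974845e-03,  4.23243914e-04,  3.79576233e-04,
       -9.93319134e-05,  1.07338616e-04]), 'tau': array([ 1.76271576e-03, -5.21562231e+01,  4.65653551e+01,  1.60068262e-02,
        4.99179066e-05, -2.89065019e-05]), 'tcp_pos': array([176.99918026, 520.52494074, 230.6348883 ]), 'tcp_rot': array([ 1.63135189e-01,  9.86603533e-01, -6.08580974e-04, -8.85803005e-05]), 'force': array([ 0.33685971, -0.47188883,  0.33134117]), 'moment': array([0.01723462, 0.0790171 , 0.03278983]), 'grasp_force': 0.0, 'opening': 0.9980689432472553}
```

View pics/scene0.png

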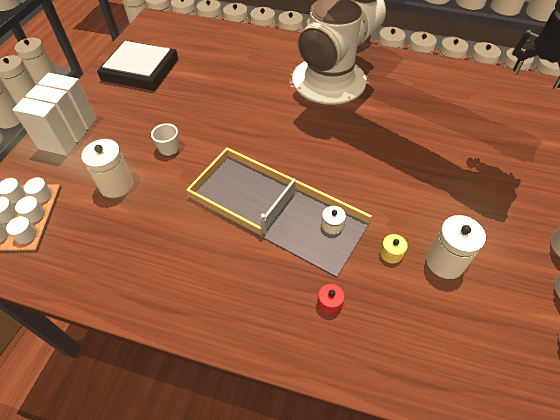

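View pics/top0.png

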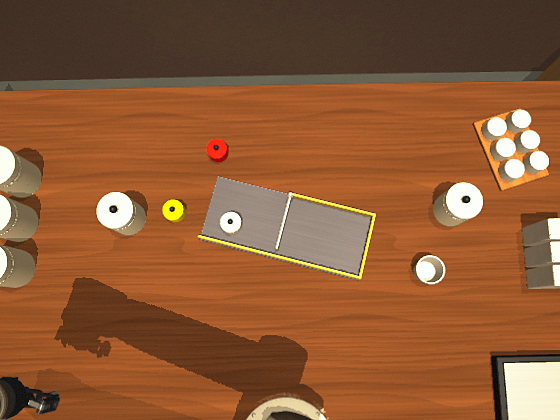

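The tin candidates are the cream one (scene 333,220; top 230,222), the yellow one (top 173,210) and the red one (top 217,149). The cream one stands on the tray floor before the gate, so it is the one meant. The hinge is near top (290,195), the rail is the lower brass line, and the canisters are at top (115,210) and (463,200) with the cup at (430,268).

Run:
```python
from h import *
c=imaging.capture('top');im=c['pixels'];W=world(c)
hsv=cv2.cvtColor(im,cv2.COLOR_BGR2HSV)
m=((hsv[...,0]>20)&(hsv[...,0]<35)&(hsv[...,1]>120)&(hsv[...,2]>90)).astype(np.uint8)
n,l,s,ce=cv2.connectedComponentsWithStats(m)
for i in range(1,n):
    if s[i,4]>15: print(s[i],ce[i])
    # walls
sel=m.astype(bool).copy(); sel[:, :190]=0
v,u=np.nonzero(sel)
P=np.array([onplane(c,a,b,34)[:2] for a,b in zip(u,v)])
r=cv2.minAreaRect(P.astype(np.float32));print('walls rect',r);print(cv2.boxPoints(r))
# tin: cream top pixels
k=(slice(205,240),slice(212,250))
h=W[k][...,2];print('tin z',np.percentile(h,[5,50,90,99]))
t=((hsv[...,1]<80)&(hsv[...,2]>170)).astype(np.uint8)[k]
n,l,s,ce=cv2.connectedComponentsWithStats(t);i=1+np.argmax(s[1:,4]);print(s[i],ce[i]+[212,205])
print('tin xy',onplane(c,*(ce[i]+[212,205]),50))
cn,_=cv2.findContours(t,cv2.RETR_EXTERNAL,2);cc=max(cn,key=cv2.contourArea);(x,y),rr=cv2.minEnclosingCircle(cc)
print('circ',x+212,y+205,rr,onplane(c,x+212,y+205,50))
a=cv2.resize(im[170:290,190:390],None,fx=4,fy=4,interpolation=cv2.INTER_CUBIC);cv2.imwrite('pics/crop1.png',a)
```

```text
[198 193 178  86 939] [310.92545261 240.78487753]
[162 199  24  23 398] [173.6080402  210.49497487]
walls rect ((517.8079833984375, -119.99847412109375), (229.39059448242188, 672.6276245117188), 2.3166420459747314)
[[ 389.61194  211.40425]
 [ 416.8009  -460.67365]
 [ 646.004   -451.40118]
 [ 618.81506  220.6767 ]]
tin z [ 2.12185903  8.09212572 51.99381888 66.86943944]
[  8   7  21  21 338] [230.05621302 221.91420118]
tin xy [552.63119048 132.45854302  50.        ]
circ 230.0 222.0 10.816754341125488 [552.41157471 132.60153321  50.        ]
```

View pics/crop1.png

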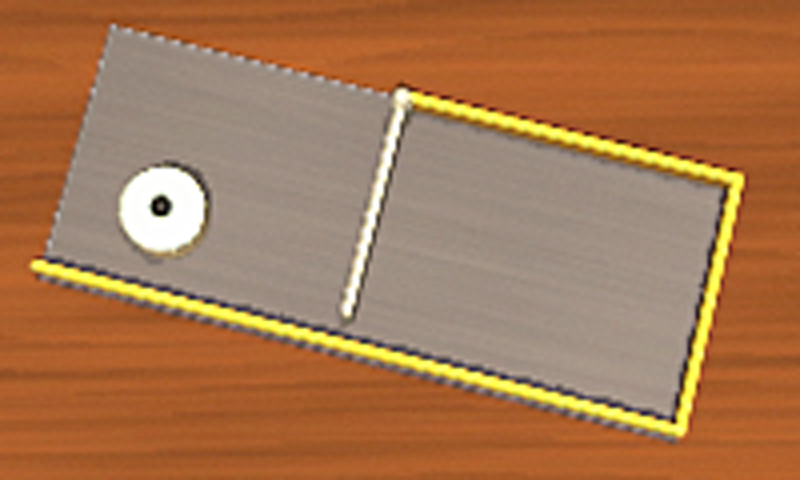

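The crop shows the cream tin at (230,222) before the gate with its black knob. The gate is shut, from the hinge at about (290,194) to its free edge at about (277,248).

```bash
cat >> h.py <<'E'
def inten(c): pass
E
python3 - <<'E'
from h import *
c=imaging.capture('top');hsv=cv2.cvtColor(c['pixels'],cv2.COLOR_BGR2HSV)
m=((hsv[...,0]>20)&(hsv[...,0]<35)&(hsv[...,1]>120)&(hsv[...,2]>90)).astype(np.uint8)
n,l,s,ce=cv2.connectedComponentsWithStats(m)
i=[i for i in range(1,n) if s[i,0]>190 and s[i,4]>500][0]
v,u=np.nonzero(l==i)
P=np.array([onplane(c,a,b,34)[:2] for a,b in zip(u,v)])
A=np.array([onplane(c,190+x/4,170+y/4,34)[:2] for x,y in [(36,266),(682,432),(740,180),(404,96)]])
print(A)
def fit(a,b):
    d=(b-a)/np.linalg.norm(b-a);nn=np.array([-d[1],d[0]])
    s=(P-a)@d;q=(P-a)@nn
    k=(abs(q)<9)&(s>15)&(s<np.linalg.norm(b-a)-15)
    f=cv2.fitLine(P[k].astype(np.float32),cv2.DIST_HUBER,0,.01,.01).ravel();dd=f[:2]*np.sign(f[:2]@d)
    return f[2:],dd
pr,dr=fit(A[0],A[1]);ps,ds=fit(A[3],A[2]);pe,de=fit(A[1],A[2])
for d in(dr,ds): print(np.arctan2(d[1],d[0]))
print(np.arctan2(de[1],de[0])-np.pi/2)
ex=dr+ds;ex/=np.linalg.norm(ex);ey=np.array([-ex[1],ex[0]])
yaw=np.arctan2(ex[1],ex[0])
print('width',(ps-pr)@ey,'exp167')
y0=((pr@ey+75)+(ps@ey-92))/2; x0=pe@ex-222
O=ex*x0+ey*y0
loc=lambda p:np.array([(p[:2]-O)@ex,(p[:2]-O)@ey])
print('O',O,'yaw',yaw)
print('tin',loc(onplane(c,230,222,50)),'knob',loc(onplane(c,190+161/4,170+206/4,66)))
print('ball',loc(onplane(c,190+401/4,170+97/4,76)),'edge',loc(onplane(c,190+347/4,170+314/4,60)))
for z in(34,):print('rail ends',loc(A[0]),loc(A[1]))
for nme,(a,b,z) in dict(canA=(113,209,147),canB=(466,199,147),cup=(430,268,60)).items():
    w=onplane(c,a,b,z);print(nme,w,loc(w))
np.save('tray.npy',[*O,yaw])
E
```

```text
[[ 518.57185155  214.01012729]
 [ 406.04183617 -196.50742666]
 [ 567.18890494 -240.71580822]
 [ 626.37133994  -24.58050752]]
-1.8384613066620934
-1.841696170561043
-1.838118159367375
width 167.26267676061357 exp167
O [5.38967502e+02 4.83969264e-01] yaw -1.8400787385869333
tin [-130.93297604  -22.18895162] knob [-128.34349739  -22.90695089]
ball [ 1.2568914  80.92151076] edge [  2.34163154 -59.01304633]
rail ends [-200.40505898  -76.46708484] [225.25574476 -75.72775063]
canA [572.40820807 403.00843663 147.        ] [-396.9148693   -74.85194831]
canB [ 582.63172772 -441.41200522  147.        ] [414.3545293  159.65256309]
cup [ 426.33321533 -367.26082193   60.        ] [384.45722398 -10.74043587]
```

```bash
cat >> h.py <<'E'
from scipy.spatial.transform import Rotation as Ro
X0,Y0,YAW=539.,.5,-1.84
EX=np.array([np.cos(YAW),np.sin(YAW)]);EY=np.array([-EX[1],EX[0]]);OO=np.array([X0,Y0])
def loc(p): q=np.asarray(p)[:2]-OO; return np.array([q@EX,q@EY])
def goals(L,h=49.6):
    """L: rows (Bx,By,phi_deg,z) in tray frame; finger at tool -y is B, +y is A"""
    o=monitor.get_obs();R=Ro.from_quat(o['tcp_rot']).as_matrix();p=o['tcp_pos']
    ya=np.arctan2(R[1,1],R[0,1]);d=np.array([np.cos(ya),np.sin(ya)])
    print('t',o['t'],'F',o['force'].round(1),'open',round(o['opening'],3),'z',p[2].round(1),'B',(loc(p[:2]-h*d)).round(1),'A',loc(p[:2]+h*d).round(1),'phi',np.degrees((ya-YAW+np.pi)%(2*np.pi)-np.pi).round(1))
    for bx,by,ph,z in L:
        w=YAW+np.radians(ph);c=OO+bx*EX+by*EY+h*np.array([np.cos(w),np.sin(w)])
        s=R.T@(np.r_[c,z]-p);dy=(w-ya+np.pi)%(2*np.pi)-np.pi
        q=[Ro.from_matrix(R.T@Ro.from_rotvec([0,0,dy]).as_matrix()@R).as_rotvec()]
        print('tx %.1f ty %.1f tz %.1f az %.3f'%(*s,q[0][2]))
def tin(name=None,crop=None):
    c=imaging.capture('top');hsv=cv2.cvtColor(c['pixels'],cv2.COLOR_BGR2HSV)
    W=world(c);t=((hsv[...,1]<80)&(hsv[...,2]>150)&(abs(W[...,2]-50)<5)).astype(np.uint8)
    cn,_=cv2.findContours(t,cv2.RETR_EXTERNAL,2)
    for k in cn:
        (x,y),r=cv2.minEnclosingCircle(k);l=loc(onplane(c,x,y,50))
        if -200<l[0]<220 and -75<l[1]<80 and r>3: print('cand',l.round(1),round(r,1))
    if name: cv2.imwrite('pics/'+name,cv2.resize(c['pixels'][150:290,180:390],None,fx=3.8,fy=3.8,interpolation=cv2.INTER_CUBIC))
E
python3 - <<'E'
from h import *
tin();goals([(-190,-17,76,231),(-190,-17,76,60),(-190,-17,76,8)])
c=imaging.capture('top');print('yellow',loc(onplane(c,173,210,50)))
E
```

```text
cand [-130.6  -20.8] 10.4
t 0.25 F [-0.3 -0.8  0.1] open 0.999 z 231.0 B [-355.6 -490.2] A [-454.6 -484.4] phi 176.6
tx -530.8 ty -196.4 tz 0.1 az 1.757
tx -530.8 ty -196.3 tz 171.1 az 1.757
tx -530.8 ty -196.2 tz 223.1 az 1.757
yellow [-281.28928411  -28.8264032 ]
```

Call:
jog_arm:
  targets:
    - {"tx": -265, "ty": -98, "tz": 0, "az": 0.88}
    - {"tx": -265, "ty": -98, "tz": 0, "az": 0.88}
    - {"tx": -265, "ty": -98, "tz": 0, "az": 0.88}
    - {"tx": -265, "ty": -98, "tz": 0, "az": 0.88}
    - {"tx": -265, "ty": -98, "tz": 0, "az": 0.88}
    - {"tx": -265, "ty": -98, "tz": 0, "az": 0.88}
    - {"tx": -531, "ty": -196, "tz": 0, "az": 1.757}
    - {"tx": -531, "ty": -196, "tz": 0, "az": 1.757}

```text
invalid input
```

Run:
```python
from h import *
goals([(-190,-17,76,150)])
```

```text
t 0.3 F [-0.5 -0.1 -0.1] open 1.0 z 231.0 B [-355.6 -490.2] A [-454.7 -484.4] phi 176.6
tx -530.8 ty -196.4 tz 81.1 az 1.757
```

Call:
jog_arm:
  targets:
    - {"tx": -265, "ty": -98, "tz": 0, "ax": 0, "ay": 0, "az": 0.88, "fingers": 1}
    - {"tx": -265, "ty": -98, "tz": 0, "ax": 0, "ay": 0, "az": 0.88, "fingers": 1}
    - {"tx": -265, "ty": -98, "tz": 0, "ax": 0, "ay": 0, "az": 0.88, "fingers": 1}
    - {"tx": -265, "ty": -98, "tz": 0, "ax": 0, "ay": 0, "az": 0.88, "fingers": 1}
    - {"tx": -265, "ty": -98, "tz": 0, "ax": 0, "ay": 0, "az": 0.88, "fingers": 1}
    - {"tx": -265, "ty": -98, "tz": 0, "ax": 0, "ay": 0, "az": 0.88, "fingers": 1}
    - {"tx": -531, "ty": -196, "tz": 0, "ax": 0, "ay": 0, "az": 1.757, "fingers": 1}
    - {"tx": -531, "ty": -196, "tz": 0, "ax": 0, "ay": 0, "az": 1.757, "fingers": 1}

```text
t: 0.97
tcp_pos: [437.2, 309.0, 231.4]
tcp_rot: [0.619, 0.786, 0.0, 0.0]
force: [0.7, 0.2, -0.1]
opening: 1.002
grasp_force: 0.0
```

Run:
```python
from h import *
goals([(-190,-17,76,150)])
```

```text
t 0.9667 F [ 0.7  0.2 -0.1] open 1.002 z 231.4 B [-246.3 -223.6] A [-294.4 -136.8] phi 119.0
tx -183.2 ty 140.1 tz 81.4 az 0.750
```

Call:
jog_arm:
  targets:
    - {"tx": -183, "ty": 140, "tz": 0, "ax": 0, "ay": 0, "az": 0.75, "fingers": 1}
    - {"tx": -183, "ty": 140, "tz": 0, "ax": 0, "ay": 0, "az": 0.75, "fingers": 1}
    - {"tx": -183, "ty": 140, "tz": 0, "ax": 0, "ay": 0, "az": 0.75, "fingers": 1}
    - {"tx": -183, "ty": 140, "tz": 0, "ax": 0, "ay": 0, "az": 0.75, "fingers": 1}
    - {"tx": -183, "ty": 140, "tz": 20, "ax": 0, "ay": 0, "az": 0.75, "fingers": 1}
    - {"tx": -183, "ty": 140, "tz": 60, "ax": 0, "ay": 0, "az": 0.75, "fingers": 1}
    - {"tx": -183, "ty": 140, "tz": 100, "ax": 0, "ay": 0, "az": 0.75, "fingers": 1}
    - {"tx": -183, "ty": 140, "tz": 130, "ax": 0, "ay": 0, "az": 0.75, "fingers": 1}

```text
t: 1.63
tcp_pos: [617.0, 165.1, 99.1]
tcp_rot: [0.863, 0.506, 0.0, 0.0]
force: [-0.1, -0.0, -0.7]
opening: 1.002
grasp_force: 0.0
```

Run:
```python
from h import *
c=imaging.capture('scene');cv2.imwrite('pics/s2.png',cv2.resize(c['pixels'][130:300,200:460],None,fx=3,fy=3))
goals([(-190,-17,76,8)])
```

```text
t 1.6833 F [-1.9 -0.4 -8.8] open 1.002 z 89.5 B [-189.6  -20.8] A [-166.    75.6] phi 76.3
tx 1.8 ty 4.3 tz 81.5 az 0.005
```

View pics/s2.png

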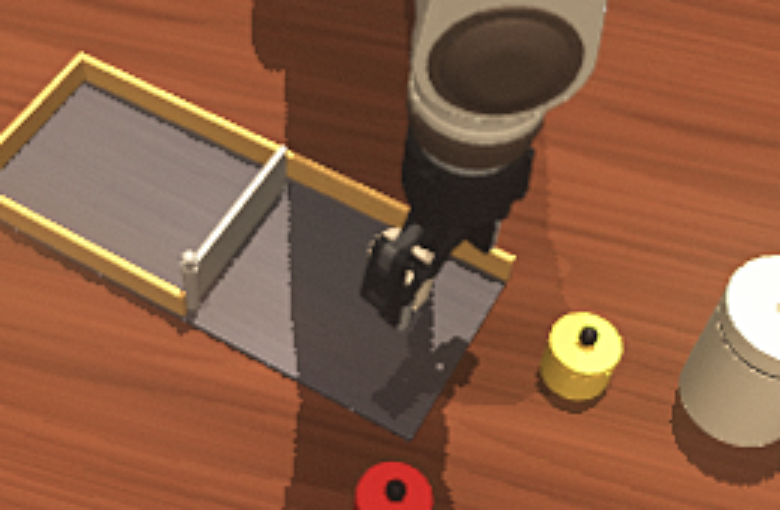

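The picture shows the open gripper over the tray's near end, hiding the tin. The gate is shut and the yellow tin, at crop (580,355), is clear.

Run:
```python
from h import *
tin();goals([(-190,-17,76,8)]);print(monitor.get_obs()['qd'].round(3))
```

```text
t 1.7333 F [-1.5 -1.1  0.3] open 0.995 z 93.4 B [-189.9  -21.4] A [-166.4   75. ] phi 76.3
tx 1.6 ty 5.0 tz 85.4 az 0.006
[ 0.016 -0.051  0.143  0.104  0.002 -0.   ]
```

Call:
jog_arm:
  targets:
    - {"tx": 0, "ty": 4, "tz": 10, "ax": 0, "ay": 0, "az": 0, "fingers": 1}
    - {"tx": 0, "ty": 4, "tz": 25, "ax": 0, "ay": 0, "az": 0, "fingers": 1}
    - {"tx": 0, "ty": 4, "tz": 40, "ax": 0, "ay": 0, "az": 0, "fingers": 1}
    - {"tx": 0, "ty": 4, "tz": 55, "ax": 0, "ay": 0, "az": 0, "fingers": 1}
    - {"tx": 0, "ty": 4, "tz": 65, "ax": 0, "ay": 0, "az": 0, "fingers": 1}
    - {"tx": 0, "ty": 4, "tz": 70, "ax": 0, "ay": 0, "az": 0, "fingers": 1}
    - {"tx": 0, "ty": 4, "tz": 70, "ax": 0, "ay": 0, "az": 0, "fingers": 1}
    - {"tx": 0, "ty": 4, "tz": 70, "ax": 0, "ay": 0, "az": 0, "fingers": 1}

```text
t: 2.4
tcp_pos: [620.0, 165.1, 32.8]
tcp_rot: [0.862, 0.507, 0.001, 0.0]
force: [0.3, -0.4, 0.2]
opening: 1.0
grasp_force: 0.0
```

Run:
```python
from h import *
tin();goals([(-190,-17,76,8),(-86,-43,76,8)]);print(monitor.get_obs()['qd'].round(3))
```

```text
t 2.45 F [-0.5  0.  -0.4] open 1.004 z 32.9 B [-191.9  -13.8] A [-168.5   82.6] phi 76.4
tx -3.0 ty -2.7 tz 24.9 az 0.007
tx -110.2 ty -3.5 tz 24.8 az 0.007
[-0.002 -0.001 -0.002 -0.004  0.    -0.   ]
```

Run:
```python
from h import *
goals([(-190,-7,76,8),(-100,-29.5,76,8)])
```

```text
t 2.45 F [-0.5  0.  -0.4] open 1.004 z 32.9 B [-191.9  -13.8] A [-168.5   82.6] phi 76.4
tx -0.6 ty 7.0 tz 24.9 az 0.007
tx -93.4 ty 6.3 tz 24.8 az 0.007
```

Call:
jog_arm:
  targets:
    - {"tx": 0, "ty": 5, "tz": 10, "ax": 0, "ay": 0, "az": 0, "fingers": 1}
    - {"tx": 0, "ty": 7, "tz": 18, "ax": 0, "ay": 0, "az": 0, "fingers": 1}
    - {"tx": 0, "ty": 7, "tz": 23, "ax": 0, "ay": 0, "az": 0, "fingers": 1}
    - {"tx": -4, "ty": 7, "tz": 25, "ax": 0, "ay": 0, "az": 0, "fingers": 1}
    - {"tx": -10, "ty": 7, "tz": 25, "ax": 0, "ay": 0, "az": 0, "fingers": 1}
    - {"tx": -17, "ty": 7, "tz": 25, "ax": 0, "ay": 0, "az": 0, "fingers": 1}
    - {"tx": -24, "ty": 7, "tz": 25, "ax": 0, "ay": 0, "az": 0, "fingers": 1}
    - {"tx": -30, "ty": 7, "tz": 25, "ax": 0, "ay": 0, "az": 0, "fingers": 1}

```text
t: 3.12
tcp_pos: [610.6, 134.4, 6.7]
tcp_rot: [0.862, 0.507, 0.0, 0.0]
force: [0.2, 0.4, 0.1]
opening: 0.997
grasp_force: 0.2
```

Call:
jog_arm:
  targets:
    - {"tx": -6, "ty": 0, "tz": 0, "ax": 0, "ay": 0, "az": 0, "fingers": 1}
    - {"tx": -12, "ty": 0, "tz": 0, "ax": 0, "ay": 0, "az": 0, "fingers": 1}
    - {"tx": -18, "ty": 0, "tz": 0, "ax": 0, "ay": 0, "az": 0, "fingers": 1}
    - {"tx": -24, "ty": 0, "tz": 0, "ax": 0, "ay": 0, "az": 0, "fingers": 1}
    - {"tx": -28, "ty": 0, "tz": 0, "ax": 0, "ay": 0, "az": 0, "fingers": 1}
    - {"tx": -31, "ty": 0, "tz": 0, "ax": 0, "ay": 0, "az": 0, "fingers": 1}
    - {"tx": -32, "ty": 0, "tz": 0, "ax": 0, "ay": 0, "az": 0, "fingers": 1}
    - {"tx": -32, "ty": 0, "tz": 0, "ax": 0, "ay": 0, "az": 0, "fingers": 1}

```text
t: 3.78
tcp_pos: [595.2, 107.0, 6.3]
tcp_rot: [0.862, 0.507, -0.0, 0.0]
force: [-0.3, 0.1, 0.4]
opening: 0.999
grasp_force: 0.0
```

Run:
```python
from h import *
tin('t3.png');goals([(-82,-34,76,8)])
```

```text
t 3.8333 F [ 0.6 -0.1 -0.7] open 0.997 z 6.2 B [-129.4  -22.3] A [-106.    74.1] phi 76.4
tx -49.2 ty -0.2 tz -1.8 az 0.007
```

View pics/t3.png

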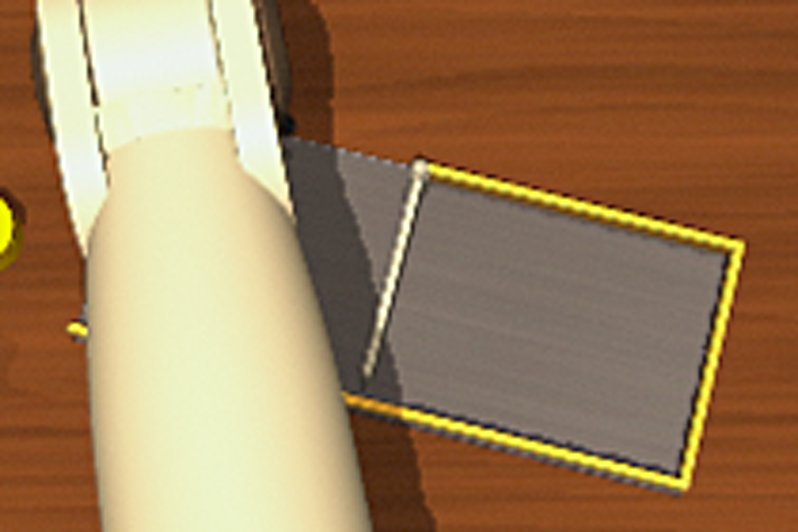

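The top view has the tin under the arm. I'll use the scene view.

Run:
```python
from h import *
c=imaging.capture('scene');cv2.imwrite('pics/s3.png',cv2.resize(c['pixels'][130:290,180:400],None,fx=3.6,fy=3.6,interpolation=cv2.INTER_CUBIC))
```

```text
(no output)
```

View pics/s3.png

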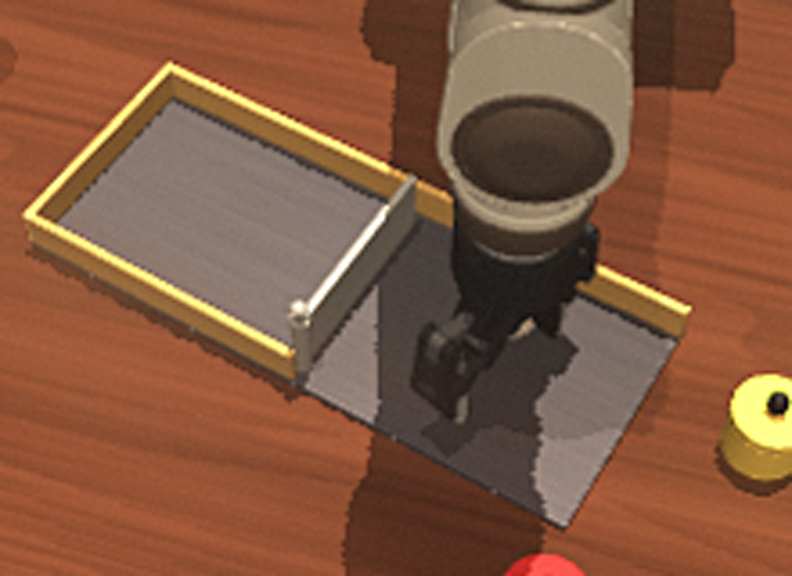

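The tin is hidden behind the gripper body here too. Finger A's tip shows at crop (460,415) and the gate is still shut. I'll continue the short slide, then back off and look.

Call:
jog_arm:
  targets:
    - {"tx": -5, "ty": 0, "tz": -1, "ax": 0, "ay": 0, "az": 0, "fingers": 1}
    - {"tx": -12, "ty": 0, "tz": -2, "ax": 0, "ay": 0, "az": 0, "fingers": 1}
    - {"tx": -19, "ty": 0, "tz": -2, "ax": 0, "ay": 0, "az": 0, "fingers": 1}
    - {"tx": -26, "ty": 0, "tz": -2, "ax": 0, "ay": 0, "az": 0, "fingers": 1}
    - {"tx": -33, "ty": 0, "tz": -2, "ax": 0, "ay": 0, "az": 0, "fingers": 1}
    - {"tx": -39, "ty": 0, "tz": -2, "ax": 0, "ay": 0, "az": 0, "fingers": 1}
    - {"tx": -43, "ty": 0, "tz": -2, "ax": 0, "ay": 0, "az": 0, "fingers": 1}
    - {"tx": -45, "ty": 0, "tz": -2, "ax": 0, "ay": 0, "az": 0, "fingers": 1}

```text
t: 4.55
tcp_pos: [573.2, 67.2, 8.4]
tcp_rot: [0.862, 0.507, 0.0, 0.0]
force: [-0.1, 1.8, -0.3]
opening: 0.995
grasp_force: 0.3
```

Call:
jog_arm:
  targets:
    - {"tx": 0, "ty": 0, "tz": 0, "ax": 0, "ay": 0, "az": 0, "fingers": 1}
    - {"tx": 10, "ty": 0, "tz": 0, "ax": 0, "ay": 0, "az": 0, "fingers": 1}
    - {"tx": 25, "ty": 0, "tz": 0, "ax": 0, "ay": 0, "az": 0, "fingers": 1}
    - {"tx": 45, "ty": 0, "tz": 0, "ax": 0, "ay": 0, "az": 0, "fingers": 1}
    - {"tx": 70, "ty": 0, "tz": 0, "ax": 0, "ay": 0, "az": 0, "fingers": 1}
    - {"tx": 90, "ty": 0, "tz": 0, "ax": 0, "ay": 0, "az": 0, "fingers": 1}
    - {"tx": 100, "ty": 0, "tz": 0, "ax": 0, "ay": 0, "az": 0, "fingers": 1}
    - {"tx": 100, "ty": 0, "tz": 0, "ax": 0, "ay": 0, "az": 0, "fingers": 1}

```text
t: 5.22
tcp_pos: [622.9, 158.1, 7.8]
tcp_rot: [0.861, 0.508, 0.0, -0.0]
force: [-0.3, -0.8, 1.0]
opening: 1.003
grasp_force: 0.0
```

Run:
```python
from h import *
tin();goals([(-82,-34,76,8)])
c=imaging.capture('scene');
hsv=cv2.cvtColor(c['pixels'],cv2.COLOR_BGR2HSV);W=world(c)
L=((W[...,:2]-OO)@np.c_[EX,EY]);Z=W[...,2]
m=(L[...,0]>-100)&(L[...,0]<-8)&(abs(L[...,1])<70)&(Z>44)&(Z<56);print(m.sum(),L[m].mean(0),L[m].min(0),L[m].max(0))
k=(L[...,0]>-100)&(L[...,0]<-8)&(abs(L[...,1])<70)&(Z>58)&(Z<72);print(k.sum(),L[k].mean(0))
cv2.imwrite('pics/s4.png',cv2.resize(c['pixels'][130:290,180:400],None,fx=3.6,fy=3.6,interpolation=cv2.INTER_CUBIC))
```

```text
t 5.2667 F [-0.8 -0.7 -0.3] open 0.996 z 7.7 B [-184.3   -9.6] A [-161.1   86.9] phi 76.5
tx -105.6 ty 0.2 tz -0.2 az 0.009
285 [-50.07049365 -36.65877047] [-74.90155836 -66.25747078] [-22.15092515 -11.74237152]
28 [-49.84439881 -37.16287317]
```

View pics/s4.png

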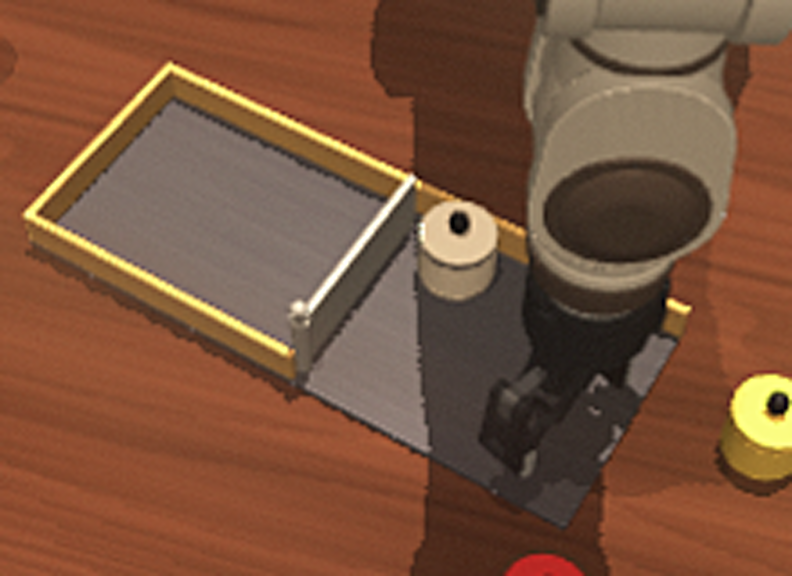

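The tin stands upright at about tray (-49,-39), crop (458,245), short of the gate, which is still shut. Next I turn the tool so finger A leads to the gate while B stays behind the tin.

Run:
```python
from h import *
goals([(-150,-20,52,8),(-108,-22,30,8)])
```

```text
t 5.3167 F [ 0.2 -0.   0.3] open 1.0 z 7.8 B [-183.4   -9.7] A [-160.1   86.7] phi 76.4
tx -55.4 ty -6.6 tz -0.1 az 0.427
tx -112.1 ty -9.7 tz -0.1 az 0.811
```

Call:
jog_arm:
  targets:
    - {"tx": -10, "ty": -1, "tz": 0, "ax": 0, "ay": 0, "az": 0.08, "fingers": 1}
    - {"tx": -26, "ty": -3, "tz": 0, "ax": 0, "ay": 0, "az": 0.2, "fingers": 1}
    - {"tx": -42, "ty": -5, "tz": 0, "ax": 0, "ay": 0, "az": 0.32, "fingers": 1}
    - {"tx": -58, "ty": -7, "tz": 0, "ax": 0, "ay": 0, "az": 0.44, "fingers": 1}
    - {"tx": -74, "ty": -8, "tz": 0, "ax": 0, "ay": 0, "az": 0.55, "fingers": 1}
    - {"tx": -90, "ty": -9, "tz": 0, "ax": 0, "ay": 0, "az": 0.66, "fingers": 1}
    - {"tx": -103, "ty": -10, "tz": 0, "ax": 0, "ay": 0, "az": 0.76, "fingers": 1}
    - {"tx": -112, "ty": -10, "tz": 0, "ax": 0, "ay": 0, "az": 0.81, "fingers": 1}

```text
t: 5.98
tcp_pos: [557.6, 60.4, 8.4]
tcp_rot: [0.992, 0.123, -0.0, 0.0]
force: [-0.3, -1.5, 0.4]
opening: 1.0
grasp_force: 0.0
```

Call:
jog_arm:
  targets:
    - {"tx": 0, "ty": 0, "tz": 0, "ax": 0, "ay": 0, "az": 0, "fingers": 1}
    - {"tx": 0, "ty": 0, "tz": 0, "ax": 0, "ay": 0, "az": 0, "fingers": 1}

```text
t: 6.15
tcp_pos: [558.7, 61.5, 8.6]
tcp_rot: [0.992, 0.127, 0.0, 0.0]
force: [0.5, -0.3, -0.2]
opening: 1.001
grasp_force: 0.0
```

Run:
```python
from h import *
goals([(-87,-27,30,8),(-62,-29,30,8),(-27,-29,30,8)])
c=imaging.capture('top')
cv2.imwrite('pics/t5.png',cv2.resize(c['pixels'][150:290,180:390],None,fx=3.6,fy=3.6,interpolation=cv2.INTER_CUBIC))
c=imaging.capture('scene')
b=cv2.resize(c['pixels'][130:290,180:400],None,fx=3.6,fy=3.6,interpolation=cv2.INTER_CUBIC);cv2.imwrite('pics/s5.png',b)
```

```text
t 6.15 F [ 0.5 -0.3 -0.2] open 1.001 z 8.6 B [-107.  -22.] A [-21.1  27.6] phi 30.0
tx -14.3 ty 14.8 tz 0.6 az -0.000
tx -28.5 ty 35.5 tz 0.6 az -0.000
tx -46.0 ty 65.8 tz 0.6 az -0.000
```

View pics/s5.png

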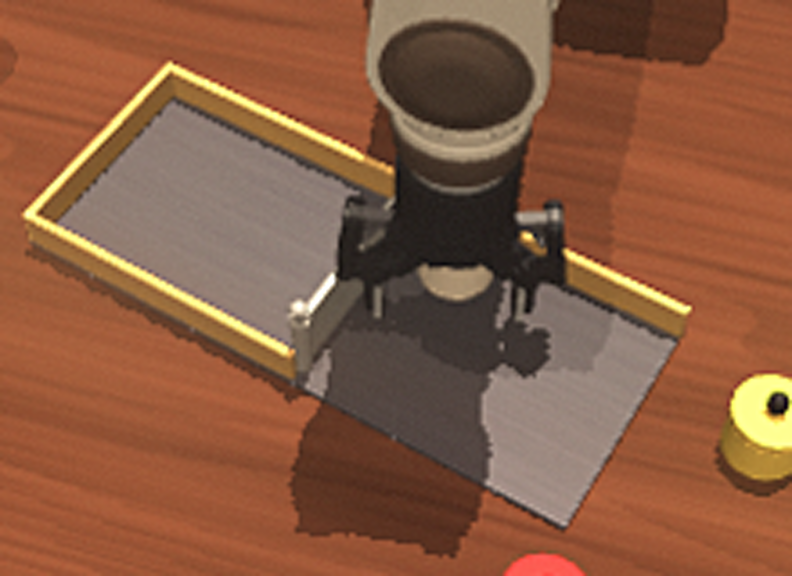

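Both fingers stand clear of the tin, whose cream body is between them at crop (455,280), and A's tip at (378,312) is just before the gate. I'll now advance: A opens the gate and B follows the tin.

Call:
jog_arm:
  targets:
    - {"tx": -4, "ty": 4, "tz": -2, "ax": 0, "ay": 0, "az": 0, "fingers": 1}
    - {"tx": -8, "ty": 9, "tz": -2, "ax": 0, "ay": 0, "az": 0, "fingers": 1}
    - {"tx": -12, "ty": 13, "tz": -2, "ax": 0, "ay": 0, "az": 0, "fingers": 1}
    - {"tx": -15, "ty": 18, "tz": -2, "ax": 0, "ay": 0, "az": 0, "fingers": 1}
    - {"tx": -18, "ty": 22, "tz": -2, "ax": 0, "ay": 0, "az": 0, "fingers": 1}
    - {"tx": -20, "ty": 25, "tz": -2, "ax": 0, "ay": 0, "az": 0, "fingers": 1}
    - {"tx": -21, "ty": 26, "tz": -2, "ax": 0, "ay": 0, "az": 0, "fingers": 1}
    - {"tx": -21, "ty": 26, "tz": -2, "ax": 0, "ay": 0, "az": 0, "fingers": 1}

```text
t: 6.92
tcp_pos: [545.0, 31.5, 10.4]
tcp_rot: [0.992, 0.126, 0.0, -0.0]
force: [1.2, 3.0, 0.1]
opening: 1.001
grasp_force: 1.5
```

```bash
cat >> h.py <<'E'
def see():
    c=imaging.capture('scene');W=world(c);L=((W[...,:2]-OO)@np.c_[EX,EY]);Z=W[...,2]
    hsv=cv2.cvtColor(c['pixels'],cv2.COLOR_BGR2HSV)
    cr=(hsv[...,2]>110)&(hsv[...,1]<110)&(hsv[...,1]>25)
    m=cr&(L[...,1]<0)&(L[...,1]>-75)&(L[...,0]>-120)&(L[...,0]<215)&(Z>12)&(Z<54)
    if m.sum(): print('cream n',m.sum(),'x',np.percentile(L[m][:,0],[2,98]).round(1),'y',np.percentile(L[m][:,1],[2,98]).round(1))
    g=(Z>52)&(Z<63)&(L[...,0]>-10)&(L[...,0]<150)&(L[...,1]<80)&(hsv[...,2]>90)
    if g.sum(): print('gate n',g.sum(),'theta',np.median(np.arctan2(L[g][:,0],82-L[g][:,1])).round(2))
    return c
E
python3 - <<'E'
from h import *
goals([(-62,-29,30,11),(-27,-29,30,11)])
c=see();cv2.imwrite('pics/s6.png',cv2.resize(c['pixels'][130:290,180:400],None,fx=3.6,fy=3.6,interpolation=cv2.INTER_CUBIC))
E
```

```text
t 6.9167 F [1.2 3.  0.1] open 1.001 z 10.4 B [-74.4 -27.2] A [11.5 22.3] phi 29.9
tx -7.7 ty 9.9 tz -0.6 az -0.001
tx -25.2 ty 40.2 tz -0.6 az -0.001
cream n 254 x [-95.4 194.9] y [-73.7 -14.6]
gate n 127 theta 0.18
```

View pics/s6.png

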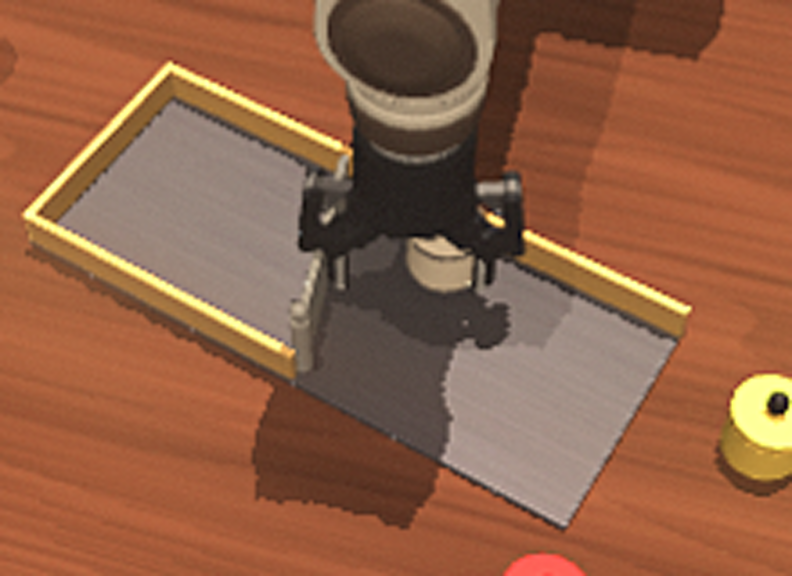

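Finger A holds the gate part open (about 0.2–0.3 rad). The tin at crop (440,265) is upright by the rail, with B against its back at (485,270) and clear of the gate. I continue.

Call:
jog_arm:
  targets:
    - {"tx": -3, "ty": 4, "tz": 0, "ax": 0, "ay": 0, "az": 0, "fingers": 1}
    - {"tx": -6, "ty": 9, "tz": -1, "ax": 0, "ay": 0, "az": 0, "fingers": 1}
    - {"tx": -10, "ty": 15, "tz": -1, "ax": 0, "ay": 0, "az": 0, "fingers": 1}
    - {"tx": -14, "ty": 21, "tz": -1, "ax": 0, "ay": 0, "az": 0, "fingers": 1}
    - {"tx": -18, "ty": 27, "tz": -1, "ax": 0, "ay": 0, "az": 0, "fingers": 1}
    - {"tx": -21, "ty": 33, "tz": -1, "ax": 0, "ay": 0, "az": 0, "fingers": 1}
    - {"tx": -24, "ty": 38, "tz": -1, "ax": 0, "ay": 0, "az": 0, "fingers": 1}
    - {"tx": -25, "ty": 40, "tz": -1, "ax": 0, "ay": 0, "az": 0, "fingers": 1}

```text
t: 7.63
tcp_pos: [530.3, -13.4, 10.9]
tcp_rot: [0.992, 0.127, -0.001, -0.0]
force: [0.4, 6.3, -0.3]
opening: 1.0
grasp_force: 2.2
```

```bash
cat >> h.py <<'E'
def near(c,ex,ey):
    W=world(c);L=((W[...,:2]-OO)@np.c_[EX,EY]);Z=W[...,2];hsv=cv2.cvtColor(c['pixels'],cv2.COLOR_BGR2HSV)
    m=(np.hypot(L[...,0]-ex,L[...,1]-ey)<45)&(L[...,1]>-66)&(Z>14)&(Z<47)&(hsv[...,2]>95)&(hsv[...,1]<130)&(hsv[...,1]>25)
    n,l,s,ce=cv2.connectedComponentsWithStats(m.astype(np.uint8))
    if n<2: print('none');return
    q=L[l==1+np.argmax(s[1:,4])]
    A=np.c_[2*q,np.ones(len(q))];b=(q**2).sum(1)
    # centre with radius 27 known
    from scipy.optimize import least_squares
    r=least_squares(lambda p:np.hypot(q[:,0]-p[0],q[:,1]-p[1])-27,[ex,ey],loss='soft_l1')
    print('tin fit',r.x.round(1),'n',len(q),'rms',np.sqrt(np.mean(r.fun**2)).round(1))
E
python3 - <<'E'
from h import *
goals([(12,-32,45,11)])
c=see();near(c,8,-44)
E
```

```text
t 7.6333 F [ 0.4  6.3 -0.3] open 1.0 z 10.9 B [-27.2 -29.4] A [58.7 20.1] phi 30.0
tx -9.0 ty 31.0 tz -0.1 az -0.262
cream n 282 x [-110.5  196.9] y [-74.3 -15.9]
gate n 191 theta 0.24
tin fit [  9.1 -43.8] n 141 rms 1.0
```

Call:
jog_arm:
  targets:
    - {"tx": -1, "ty": 3, "tz": 0, "ax": 0, "ay": 0, "az": -0.02, "fingers": 1}
    - {"tx": -2, "ty": 7, "tz": 0, "ax": 0, "ay": 0, "az": -0.06, "fingers": 1}
    - {"tx": -3.5, "ty": 12, "tz": 0, "ax": 0, "ay": 0, "az": -0.1, "fingers": 1}
    - {"tx": -5, "ty": 17, "tz": 0, "ax": 0, "ay": 0, "az": -0.14, "fingers": 1}
    - {"tx": -6, "ty": 22, "tz": 0, "ax": 0, "ay": 0, "az": -0.18, "fingers": 1}
    - {"tx": -7.5, "ty": 26, "tz": 0, "ax": 0, "ay": 0, "az": -0.22, "fingers": 1}
    - {"tx": -8.5, "ty": 30, "tz": 0, "ax": 0, "ay": 0, "az": -0.25, "fingers": 1}
    - {"tx": -9, "ty": 31, "tz": 0, "ax": 0, "ay": 0, "az": -0.262, "fingers": 1}

```text
t: 8.35
tcp_pos: [529.8, -45.4, 11.0]
tcp_rot: [0.967, 0.256, -0.0, -0.0]
force: [1.0, 5.2, -0.3]
opening: 0.997
grasp_force: 3.0
```

Run:
```python
from h import *
goals([(41,-36,60,11)])
c=see();near(c,48,-44)
```

```text
t 8.35 F [ 1.   5.2 -0.3] open 0.997 z 11.0 B [ 11.7 -31.8] A [81.7 38.5] phi 45.1
tx -11.0 ty 16.0 tz 0.0 az -0.261
cream n 248 x [-112.6  201.2] y [-74.3 -16. ]
gate n 237 theta 0.26
tin fit [ 48.8 -43.8] n 128 rms 1.0
```

Call:
jog_arm:
  targets:
    - {"tx": -1, "ty": 1.5, "tz": 0, "ax": 0, "ay": 0, "az": -0.02, "fingers": 1}
    - {"tx": -2.5, "ty": 4, "tz": 0, "ax": 0, "ay": 0, "az": -0.06, "fingers": 1}
    - {"tx": -4.5, "ty": 6.5, "tz": 0, "ax": 0, "ay": 0, "az": -0.1, "fingers": 1}
    - {"tx": -6, "ty": 9, "tz": 0, "ax": 0, "ay": 0, "az": -0.14, "fingers": 1}
    - {"tx": -7.5, "ty": 11, "tz": 0, "ax": 0, "ay": 0, "az": -0.18, "fingers": 1}
    - {"tx": -9.5, "ty": 13.5, "tz": 0, "ax": 0, "ay": 0, "az": -0.22, "fingers": 1}
    - {"tx": -10.5, "ty": 15.5, "tz": 0, "ax": 0, "ay": 0, "az": -0.25, "fingers": 1}
    - {"tx": -11, "ty": 16, "tz": 0, "ax": 0, "ay": 0, "az": -0.262, "fingers": 1}

```text
t: 9.07
tcp_pos: [527.9, -64.7, 11.0]
tcp_rot: [0.925, 0.38, -0.0, -0.0]
force: [-0.6, 4.3, 0.1]
opening: 0.997
grasp_force: 2.5
```

Run:
```python
from h import *
goals([(72,-38,72,11)])
c=see();near(c,79,-44)
```

```text
t 9.0667 F [-0.6  4.3  0.1] open 0.997 z 11.0 B [ 41.  -36.3] A [90.5 49.6] phi 60.0
tx -17.4 ty 12.9 tz 0.0 az -0.209
cream n 224 x [-112.3  204.2] y [-74.4 -16.5]
gate n 231 theta 0.3
tin fit [ 79.1 -43.8] n 121 rms 1.2
```

Call:
jog_arm:
  targets:
    - {"tx": -1.5, "ty": 1, "tz": 0, "ax": 0, "ay": 0, "az": -0.02, "fingers": 1}
    - {"tx": -4, "ty": 3, "tz": 0, "ax": 0, "ay": 0, "az": -0.05, "fingers": 1}
    - {"tx": -7, "ty": 5, "tz": 0, "ax": 0, "ay": 0, "az": -0.08, "fingers": 1}
    - {"tx": -10, "ty": 7.5, "tz": 0, "ax": 0, "ay": 0, "az": -0.12, "fingers": 1}
    - {"tx": -12.5, "ty": 9, "tz": 0, "ax": 0, "ay": 0, "az": -0.15, "fingers": 1}
    - {"tx": -15, "ty": 11, "tz": 0, "ax": 0, "ay": 0, "az": -0.18, "fingers": 1}
    - {"tx": -17, "ty": 12.5, "tz": 0, "ax": 0, "ay": 0, "az": -0.2, "fingers": 1}
    - {"tx": -17.5, "ty": 13, "tz": 0, "ax": 0, "ay": 0, "az": -0.21, "fingers": 1}

```text
t: 9.78
tcp_pos: [524.6, -86.5, 11.1]
tcp_rot: [0.88, 0.474, -0.0, -0.0]
force: [-2.7, 3.8, -0.5]
opening: 1.003
grasp_force: 2.0
```

Run:
```python
from h import *
goals([(107,-39,84,11)])
c=see();near(c,109,-44)
```

```text
t 9.7833 F [-2.7  3.8 -0.5] open 1.003 z 11.1 B [ 72.4 -37.9] A [103.   56.4] phi 72.0
tx -23.0 ty 8.6 tz 0.1 az -0.209
cream n 187 x [-113.7  113.3] y [-74.5 -16.2]
gate n 229 theta 0.27
tin fit [110.2 -43.2] n 90 rms 1.3
```

Call:
jog_arm:
  targets:
    - {"tx": -1.5, "ty": 0.5, "tz": 0, "ax": 0, "ay": 0, "az": -0.02, "fingers": 1}
    - {"tx": -5, "ty": 2, "tz": 0, "ax": 0, "ay": 0, "az": -0.05, "fingers": 1}
    - {"tx": -9, "ty": 3.5, "tz": 0, "ax": 0, "ay": 0, "az": -0.08, "fingers": 1}
    - {"tx": -13, "ty": 5, "tz": 0, "ax": 0, "ay": 0, "az": -0.12, "fingers": 1}
    - {"tx": -17, "ty": 6.5, "tz": 0, "ax": 0, "ay": 0, "az": -0.15, "fingers": 1}
    - {"tx": -20, "ty": 7.5, "tz": 0, "ax": 0, "ay": 0, "az": -0.18, "fingers": 1}
    - {"tx": -22, "ty": 8.5, "tz": 0, "ax": 0, "ay": 0, "az": -0.2, "fingers": 1}
    - {"tx": -23, "ty": 8.5, "tz": 0, "ax": 0, "ay": 0, "az": -0.21, "fingers": 1}

```text
t: 10.5
tcp_pos: [519.4, -110.5, 11.3]
tcp_rot: [0.826, 0.564, -0.0, 0.0]
force: [0.5, 4.1, 1.0]
opening: 1.002
grasp_force: 2.3
```

Run:
```python
from h import *
goals([(95,-35,84,11),(-30,-35,84,11)])
c=see();near(c,145,-44)
c=imaging.capture('top');near(c,145,-44)
```

```text
t 10.5 F [0.5 4.1 1. ] open 1.002 z 11.3 B [107.1 -38.7] A [117.3  60. ] phi 84.1
tx 12.3 ty 2.4 tz 0.3 az 0.002
tx 136.6 ty -10.4 tz 0.3 az 0.002
cream n 146 x [-113.7  135.6] y [-74.4 -17.8]
gate n 215 theta 0.27
tin fit [144.2 -43.7] n 63 rms 1.3
none
```

Tin at (144,-44) is 191 mm from the hinge, so it clears the 169 mm needed. I back off along the reverse path so the gate follows finger A.

Call:
jog_arm:
  targets:
    - {"tx": 3, "ty": 0, "tz": 0, "ax": 0, "ay": 0, "az": 0, "fingers": 1}
    - {"tx": 7, "ty": 0, "tz": 0, "ax": 0, "ay": 0, "az": 0, "fingers": 1}
    - {"tx": 12, "ty": 0, "tz": 0, "ax": 0, "ay": 0, "az": 0, "fingers": 1}
    - {"tx": 16, "ty": 0, "tz": 0, "ax": 0, "ay": 0, "az": 0, "fingers": 1}

```text
t: 10.93
tcp_pos: [525.3, -94.9, 11.2]
tcp_rot: [0.826, 0.564, -0.0, 0.0]
force: [-3.8, -1.2, 0.6]
opening: 1.003
grasp_force: 1.6
```

Run:
```python
from h import *
goals([(31,-36,57,11),(-27,-29,30,11)])
c=see();near(c,145,-44)
```

```text
t 10.9333 F [-3.8 -1.2  0.6] open 1.003 z 11.2 B [ 90.5 -37.2] A [100.8  61.5] phi 84.0
tx 36.7 ty -10.4 tz 0.2 az 0.472
tx 77.6 ty -24.6 tz 0.2 az 0.943
cream n 85 x [-117.7  119.4] y [-74.7 -30.2]
gate n 201 theta 0.27
tin fit [144.1 -42.8] n 13 rms 1.0
```

Call:
jog_arm:
  targets:
    - {"tx": 6, "ty": -2, "tz": 0, "ax": 0, "ay": 0, "az": 0.08, "fingers": 1}
    - {"tx": 15, "ty": -4, "tz": 0, "ax": 0, "ay": 0, "az": 0.19, "fingers": 1}
    - {"tx": 25, "ty": -7, "tz": 0, "ax": 0, "ay": 0, "az": 0.31, "fingers": 1}
    - {"tx": 36, "ty": -10, "tz": 0, "ax": 0, "ay": 0, "az": 0.43, "fingers": 1}
    - {"tx": 46, "ty": -13, "tz": 0, "ax": 0, "ay": 0, "az": 0.55, "fingers": 1}
    - {"tx": 56, "ty": -17, "tz": 0, "ax": 0, "ay": 0, "az": 0.67, "fingers": 1}
    - {"tx": 66, "ty": -21, "tz": 0, "ax": 0, "ay": 0, "az": 0.79, "fingers": 1}
    - {"tx": 75, "ty": -24, "tz": 0, "ax": 0, "ay": 0, "az": 0.9, "fingers": 1}

```text
t: 11.65
tcp_pos: [530.2, -15.6, 11.3]
tcp_rot: [0.989, 0.146, -0.0, -0.0]
force: [-2.3, 1.4, -0.6]
opening: 0.997
grasp_force: 1.2
```

Run:
```python
from h import *
goals([(-60,-29,32,11),(-125,-25,32,11)])
c=see();near(c,145,-44)
c=imaging.capture('top');near(c,145,-44)
```

```text
t 11.65 F [-2.3  1.4 -0.6] open 0.997 z 11.3 B [-24.1 -30.6] A [59.9 22.2] phi 32.2
tx 20.3 ty -29.5 tz 0.3 az 0.003
tx 58.3 ty -82.4 tz 0.3 az 0.003
cream n 194 x [-113.   203.5] y [-74.4 -16.2]
gate n 204 theta 0.28
tin fit [143.8 -43.8] n 87 rms 1.0
tin fit [146.5 -43.5] n 9 rms 0.4
```

Now I pull straight out past the gate plane at a moderate speed.

Call:
jog_arm:
  targets:
    - {"tx": 4, "ty": -6, "tz": 0, "ax": 0, "ay": 0, "az": 0, "fingers": 1}
    - {"tx": 10, "ty": -14, "tz": 0, "ax": 0, "ay": 0, "az": 0, "fingers": 1}
    - {"tx": 17, "ty": -24, "tz": 0, "ax": 0, "ay": 0, "az": 0, "fingers": 1}
    - {"tx": 24, "ty": -34, "tz": 0, "ax": 0, "ay": 0, "az": 0, "fingers": 1}
    - {"tx": 31, "ty": -44, "tz": 0, "ax": 0, "ay": 0, "az": 0, "fingers": 1}
    - {"tx": 38, "ty": -54, "tz": 0, "ax": 0, "ay": 0, "az": 0, "fingers": 1}
    - {"tx": 45, "ty": -64, "tz": 0, "ax": 0, "ay": 0, "az": 0, "fingers": 1}
    - {"tx": 51, "ty": -72, "tz": 0, "ax": 0, "ay": 0, "az": 0, "fingers": 1}

```text
t: 12.42
tcp_pos: [558.6, 68.5, 11.4]
tcp_rot: [0.989, 0.149, 0.0, 0.0]
force: [1.1, 0.4, 0.5]
opening: 0.999
grasp_force: 0.0
```

Call:
jog_arm:
  targets:
    - {"tx": 5, "ty": -7, "tz": 0, "ax": 0, "ay": 0, "az": 0, "fingers": 1}
    - {"tx": 8, "ty": -11, "tz": -10, "ax": 0, "ay": 0, "az": 0, "fingers": 1}
    - {"tx": 10, "ty": -14, "tz": -30, "ax": 0, "ay": 0, "az": 0, "fingers": 1}
    - {"tx": 10, "ty": -14, "tz": -60, "ax": 0, "ay": 0, "az": 0, "fingers": 1}
    - {"tx": 10, "ty": -14, "tz": -90, "ax": 0, "ay": 0, "az": 0, "fingers": 1}
    - {"tx": 10, "ty": -14, "tz": -115, "ax": 0, "ay": 0, "az": 0, "fingers": 1}
    - {"tx": 10, "ty": -14, "tz": -130, "ax": 0, "ay": 0, "az": 0, "fingers": 1}
    - {"tx": 10, "ty": -14, "tz": -130, "ax": 0, "ay": 0, "az": 0, "fingers": 1}

```text
t: 13.08
tcp_pos: [565.0, 83.5, 146.3]
tcp_rot: [0.989, 0.148, 0.003, 0.0]
force: [0.5, 1.1, 1.2]
opening: 1.0
grasp_force: 0.0
```

Call:
jog_arm:
  targets:
    - {"tx": 0, "ty": 0, "tz": 0, "ax": 0, "ay": 0, "az": 0, "fingers": 1}
    - {"tx": 0, "ty": 0, "tz": 0, "ax": 0, "ay": 0, "az": 0, "fingers": 1}
    - {"tx": 0, "ty": 0, "tz": 0, "ax": 0, "ay": 0, "az": 0, "fingers": 1}
    - {"tx": 0, "ty": 0, "tz": 0, "ax": 0, "ay": 0, "az": 0, "fingers": 1}
    - {"tx": 0, "ty": 0, "tz": 0, "ax": 0, "ay": 0, "az": 0, "fingers": 1}
    - {"tx": 0, "ty": 0, "tz": 0, "ax": 0, "ay": 0, "az": 0, "fingers": 1}
    - {"tx": 0, "ty": 0, "tz": 0, "ax": 0, "ay": 0, "az": 0, "fingers": 1}
    - {"tx": 0, "ty": 0, "tz": 0, "ax": 0, "ay": 0, "az": 0, "fingers": 1}

```text
t: 13.75
tcp_pos: [563.3, 83.3, 141.1]
tcp_rot: [0.989, 0.148, -0.0, -0.0]
force: [0.0, -0.2, -1.1]
opening: 1.0
grasp_force: 0.0
```

Run:
```python
from h import *
goals([])
c=see();near(c,145,-44);d=imaging.capture('top');tin()
a=cv2.resize(c['pixels'][120:280,170:370],(600,480));b=d['pixels'][160:290,190:390]
b=cv2.resize(b,(200,130));out=np.zeros((480,800,3),np.uint8);out[:,:600]=a;out[:130,600:]=b;cv2.imwrite('pics/end.png',out)
```

```text
t 13.75 F [ 0.  -0.2 -1.1] open 1.0 z 141.1 B [-128.1  -25.3] A [-44.5  28. ] phi 32.5
cream n 292 x [-108.1  201. ] y [-74.1  -8.8]
gate n 150 theta -0.05
tin fit [144.2 -43.7] n 163 rms 1.2
cand [145.9 -44.2] 10.7
```

View pics/end.png

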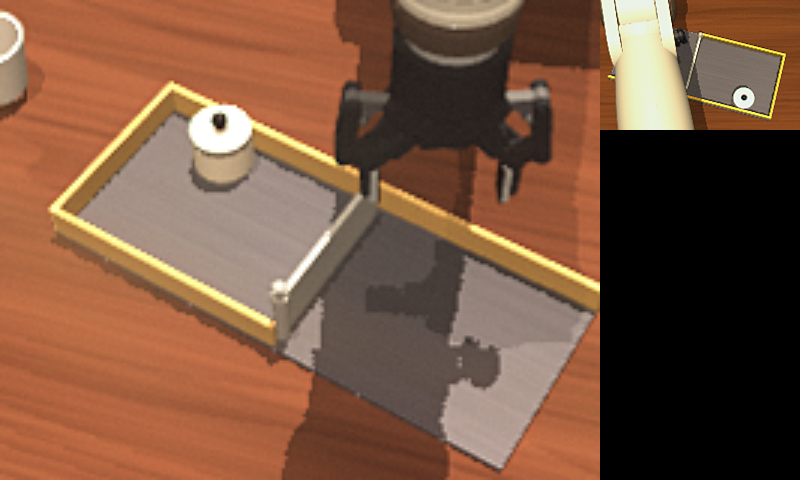

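The tin stands upright in the pen at (220,145), the gate is shut from (280,290) to (375,200), and the gripper is clear above.

```bash
python3 -c "
from rig import order
print(order.sign_off())"
```

```text
the job is handed in; nothing more can be done
None
```

The tea tin stands upright in the pen, about 22 mm clear of the gate's swing, with the gate shut behind it and the gripper withdrawn. I handed the job in at about 14 s. I first slid the tin up close to the shut gate with the one finger, because the fingers don't span the gap otherwise.

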